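Drive a bearing cup square into an orbital shaker's housing

ROBOT

A 6-joint arm with a two-finger parallel gripper is mounted at the origin on the work surface. World frame = base frame: x ahead of the robot, y to its left, z up, the work surface at z = 0. Lengths are in mm, angles in degrees, forces in N, time in s.
With the tool pointing down it reaches from about 300 to 850 mm from the base axis. Payload 4.2 kg.
Tool frame: the origin (TCP) lies on the centre line of the jaws, within the pads' length; the fingertips stand 14 mm ahead of it and the grasp point (between the pads) lies 5 mm behind it; z points along the fingers, y is the direction in which the jaws open and shut (so a half turn about z gives the same grasp; the last joint's range is limited). The gripper opens to 91 mm and grips with 3 to 60 N. Pads are 32 mm wide; open, the fingers measure 118 mm over their backs; the gripper's body (76 mm by 178 mm) begins 60 mm behind the grasp point.
Start: joints at [-77.235, 18.312, 89.639, -0, 72.044, -1.146], TCP at [138.244, -558.149, 227.976] pointing down, gripper open.
Joint ranges: [-177.97, 177.97], [-48.28, 115.42], [12.27, 149.76], [-77.06, 257.06], [2.81, 150.46], [-146.56, 146.56]. Speed limits (degrees/s): [147.25, 147.25, 180, 180, 180, 180].

INTERFACE

Orientations are given as [roll, pitch, yaw] about the fixed x, y, z axes, in that order (R = Rz(yaw) Ry(pitch) Rx(roll)).
In Python, from workcell import env gives the robot as it stands.
- The arm moves only by the tool play_rows, never from a script. Its argument "increments" is a list of rows, each a list of 5 numbers: the shift along the world's x, y, z in mm, then the turn about the world's z in degrees, then the closure, from 0 (fully open) to 1 (shut). In form: [[x, y, z, yaw, fingers], ...]. A call has 1 to 20 rows; each row shifts and turns the commanded pose from where the row before left it; what a row does not reach is not made up. A row lasts 1/8 s, in which the tool goes at most 62.5 mm and 10.7 degrees, less where a joint would pass 70% of its speed; a pose out of reach is approached as far as the arm can. A call is refused whole if a number of a shift passes 62.5 or a number of a turn 10.7, either way. A call with a gripper value outside its range is refused whole. The fingers move at their own pace and stop on an object; "newtons" is the grip in N (left out, the last holds). Time passes only in rows, so rows that do not move let the fingers close. It gives the time, the measured TCP pose, the force and the opening at its end, in the units of the state.
- env.state(): the state, without advancing time (a new reading comes with each control period).
- env.grab_frame(name): name is "side" or "top" or "wrist"; returns the picture (400x640x3 uint8, red, green, blue); there is no depth.
- env.calibration(name): a dict with "fx", "fy", "cx", "cy" (pixels), "R" (3x3) and "t" (3): a world point X has camera coordinates R X + t; the wrist camera has in their place "hand_eye" (4x4, takes a point from camera to tool coordinates, whose origin is the TCP and whose axes are the flange's). Camera axes: x right, y down, z forward; pixel columns grow to the right and rows downward; lengths in mm; the calibration is good to about 2 mm. A picture is of the moment at which its call begins: read the wrist's pose just before it. calibration takes no time and is no camera call.
- env.job_done(): hands the job in, once; it reports no verdict.
The state is a dict: "time_s": time; "qpos": joint angles; "qvel": joint speeds; "effort": joint torques, N m; "ee_pos": TCP position; "ee_rot": TCP orientation; "force": force on the tool from outside, world axes, zero at the start; "torque": the same for the moment, N m; "gripper_width": finger opening in mm.
Only numpy, scipy, OpenCV 4.12 (cv2) and the standard library are available. Lean on these libraries where they do the work, as an engineer would, in place of code of your own. Each camera call takes 0.05 s, during which the arm holds its last target.

TASK

On the orbital shaker, whose platform is off, the aluminium bearing cup has been started around the drive shaft but still stands proud of its housing. Take the white plastic drift from the wooden tool block and drive the cup home with its tip, pushing (no hard blows) alternately on opposite sides of the flange so that it goes in square, never leaning more than about four degrees and never touched by the gripper itself; once the flange sits flat on the housing all round, prove that it has bottomed with a steady push of 20 N, give or take 3, held on it for a second. Then stand the drift back in the hole it came from, leaving the hex driver and the glass flask where they are.

Things in the scene. Friction and masses are not known exactly. Their poses are not given: they have to be found in the camera images.
- shaker: Orbital shaker base, fixed, level, on feet that set it 0 to 10 mm higher: white case 270 (x) by 260 (y) mm, deck 85 mm above its origin. Origin: centre of its underside, z up. Amid the deck a round dark-grey housing, 104 mm in diameter, its top 110 mm above the origin; a 19 mm steel drive shaft rises through it to 140 mm. Four idler cranks at (+-95, +-90) mm reach 113 mm.
- bore_mouth (a point): Centre of the housing's top face, 110 to 120 mm above the bench, z up; the shaft's end is 30 mm above it. The bore below is 75 mm wide, lined by eight sprung steel waves that grip the cup's 72 mm skirt by friction and hold it wherever it is left.
- cup: Loose bright aluminium bearing cup, 0.10 to 0.16 kg: skirt 72 mm outside diameter, 18 mm long; above it a flange 84 mm outside, 54 mm inside, 5 mm thick. Origin: centre of the skirt's lower end, z up along its axis. At the start the skirt is 5 to 8 mm deep in the bore (flange 10 to 13 mm above the housing) and leans up to 2 degrees in any direction.
- cup_rim (a point): Centre of the flange's top face, 23 mm above the cup's origin; the face to push on is the flat ring from 27 to 42 mm radius around it. At home it is 5 mm above bore_mouth. A push of 8 to 20 N down on one side, 34 mm from the axis, sinks that side; the far side hardly moves, so 1 mm of sinking leans the cup by some 0.8 degrees.
- cup_seat (a point): Centre of the flange's underside, 18 mm above the cup's origin on its axis. At home, where the flange stops hard on the housing, it coincides with bore_mouth. Pushed on one side only, the cup jams at about 8 degrees.
- block: Wooden tool block, fixed, 170 (x) by 66 (y) by 50 (z) mm. Origin: centre of its underside, z up, x along its length. Two round holes 25 mm in diameter, 40 mm deep, at x = -45 and +45 mm, open at the top; the drift stands in one, the hex driver in the other.
- drift: Loose white plastic drift, a round rod 20 mm in diameter and 135 mm long, 0.09 kg, its tip turned down to 16 mm diameter over the last 14 mm. Origin: centre of the tip's flat lower face, z up along the rod. At the start it stands tip down in one of the block's holes, its tip 10 mm above the bench, its upper 95 mm free above the block.
- driver: Hex driver with a green handle (30 mm in diameter) in the other hole of the block, its top 135 mm above the bench. Origin: its lower end. Bystander: leave it.
- flask: Empty conical glass flask, 82 mm base diameter, 136 mm high, on the bench to the left of the shaker. Origin: centre of its base. Bystander: leave it.
There are look-alikes about, which are no part of the job. What is shaped like the cup but blue or red is not meant.

How it is judged (in metres and radians):
On the way, in this order (a step that is already met when the one before it is completed fails the run):
1. the drift bears on the cup (contact force between drift and cup above 3 N), for 0.05 s.
2. on the cup at home, the drift keeps up a steady push of about 20 N (z of cup_seat in the frame of bore_mouth below 0.0015 m and horizontal distance between cup_seat and bore_mouth below 0.003 m and angle between cup's own z axis and vertical below 0.025 rad and contact force between drift and cup between 15.5 and 24.5 N), for 0.5 s.
At the end, for the whole second after the job is handed in: Flange's underside at most 1.5 mm above the housing, cup centred within 3 mm, leaning under 0.025 rad; drift released, at rest in the hole it came from (tip within 15 mm of its first place, leaning under 0.2 rad); hex driver and flask within 30 mm of where they stood (z of cup_seat in the frame of bore_mouth below 0.0015 m and horizontal distance between cup_seat and bore_mouth below 0.003 m and angle between cup's own z axis and vertical below 0.025 rad and linear speed of cup below 0.01 m/s and distance of drift from where it was at the start of the episode below 0.015 m and angle between drift's own z axis and vertical below 0.2 rad and linear speed of drift below 0.02 m/s and distance of each of driver, flask from where it was at the start of the episode below 0.03 m); the robot touches nothing.
It fails at once if the cup leans more than 4.6 degrees (0.08 rad) (angle between cup's own z axis and vertical above 0.08 rad).
It fails at once if the drift strikes the cup with more than 90 N (contact force between drift and cup above 90 N).
It fails at once if the gripper or arm touches the cup (contact force between any of the fingers, the arm and cup above 0.5 N).
It fails at once if the hex driver or the flask is knocked over (angle between driver's own z axis and vertical above 0.6 rad or angle between flask's own z axis and vertical above 0.3 rad).
It also fails if it takes over 72 s, if anything falls off the work surface, if the arm or the gripper's body presses on something with over 40 N, if the wrist force passes 120 N, or if a joint passes its speed limit or range.

## Working session

There is one attempt and no reset: what is moved stays moved. The work goes in short steps, Python scripts to look and compute and a tool call to move; the robot and the scene stay as the last step left them, time stands still between calls to the robot, and variables do not carry over. Pictures are saved under pics/ and viewed, and the job is handed in when it is done.

Besides the shell and the picture viewer there is one more tool, called after ">>>" in YAML: its name, and indented under it one key for each argument. play_rows: Moves the arm, as the interface text tells. Its arguments: {"type":"object","properties":{"increments":{"type":"array"},"newtons":{"type":"number"}},"required":["increments"]}

```bash
ls; mkdir -p pics; python3 - <<'E'
from workcell import env
import cv2
print(env.state())
for n in ("side","top","wrist"):
    im=env.grab_frame(n); cv2.imwrite(f"pics/{n}0.png",im[:,:,::-1])
    print(n,env.calibration(n))
E
```

```text
pics
{'time_s': 0.0, 'qpos': array([-7.72347392e+01,  1.83502592e+01,  8.97067105e+01,  2.71600901e-04,
        7.20427253e+01, -1.14512825e+00]), 'qvel': array([-0.03647609, -0.05358524,  0.14345977,  0.01655314,  0.00653793,
        0.07860536]), 'effort': array([-3.54222087e-03, -4.12455511e+01, -2.31973618e+01,  7.22528505e-02,
        4.58552234e-02, -1.57769723e-04]), 'ee_pos': array([ 138.1361075 , -557.66641717,  227.13204217]), 'ee_rot': array([-1.79900330e+02, -2.25057083e-03,  1.39103031e+01]), 'force': array([ 0.08698607, -0.44555139, -0.56764478]), 'torque': array([ 0.05646296, -0.01474805,  0.00669592]), 'gripper_width': 91.28588729630542}
side {'fx': 393.42706144427507, 'fy': 393.42706144427507, 'cx': 324.4883514988422, 'cy': 198.21974364793422, 'R': array([[ 0.97103989, -0.23860223, -0.01226845],
       [-0.14967876, -0.56751775, -0.80964182],
       [ 0.18621978,  0.78803083, -0.58679606]]), 't': array([-531.13728785,  165.38365178,  898.79490804])}
top {'fx': 363.04219588891124, 'fy': 363.04219588891124, 'cx': 314.85927621893, 'cy': 199.65670540678016, 'R': array([[ 6.03389708e-03, -9.99981484e-01, -7.89807181e-04],
       [-9.96833447e-01, -5.95227312e-03, -7.92946960e-02],
       [ 7.92885266e-02,  1.26576225e-03, -9.96850905e-01]]), 't': array([  5.38439444, 526.22503412, 859.52057936])}
wrist {'fx': 322.15995252695683, 'fy': 322.15995252695683, 'cx': 319.19462224757325, 'cy': 195.28970329538504, 'hand_eye': array([[-9.10278131e-05, -9.59245406e-01, -2.82574313e-01,
         7.99817613e+01],
       [ 9.99999747e-01,  1.12023137e-04, -7.02418655e-04,
        -6.41824120e-01],
       [ 7.05446729e-04, -2.82574306e-01,  9.59245153e-01,
        -1.55993699e+02],
       [ 0.00000000e+00,  0.00000000e+00,  0.00000000e+00,
         1.00000000e+00]])}
```

View pics/side0.png

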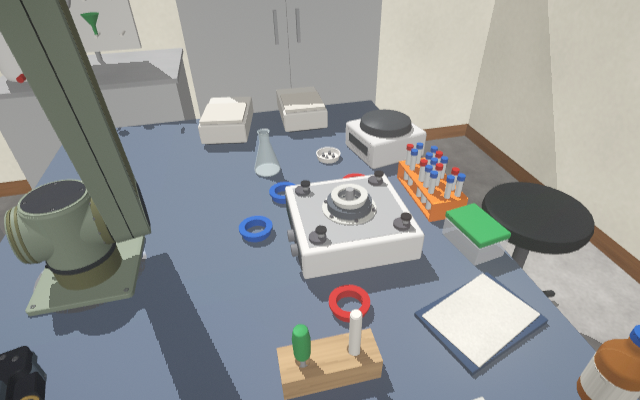

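View pics/top0.png

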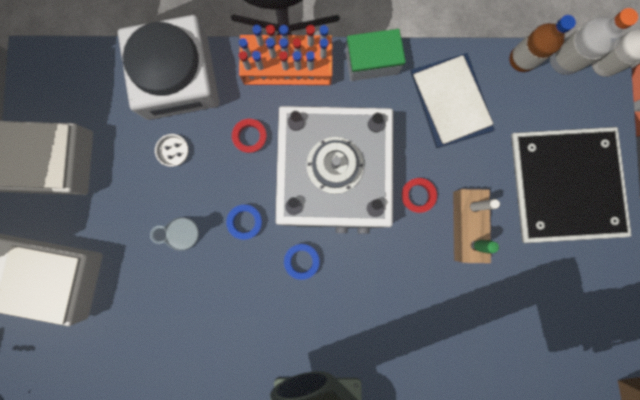

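View pics/wrist0.png

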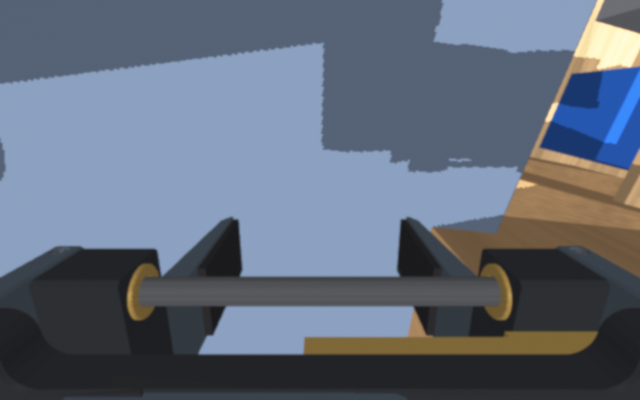

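The top view shows the shaker centred near (335,165), the drift's top near (494,204), the green driver near (486,246) and the flask near (182,233). I'll zoom in and measure.

```bash
cat > h.py <<'E'
import numpy as np, cv2
from workcell import env
from scipy.spatial.transform import Rotation as Ro
def cam(name,st=None):
    c=env.calibration(name)
    K=np.array([[c['fx'],0,c['cx']],[0,c['fy'],c['cy']],[0,0,1]])
    if name!='wrist': return K,c['R'],c['t']
    H=c['hand_eye']; T=np.eye(4); T[:3,:3]=Ro.from_euler('xyz',st['ee_rot'],degrees=True).as_matrix(); T[:3,3]=st['ee_pos']
    M=np.linalg.inv(T@H); return K,M[:3,:3],M[:3,3]
def proj(C,X):
    K,R,t=C; p=(np.atleast_2d(X)@R.T+t)@K.T; return p[:,:2]/p[:,2:]
def atz(C,uv,z):
    K,R,t=C; o=-R.T@t; d=R.T@np.linalg.inv(K)@np.array([uv[0],uv[1],1.]); return o+d*(z-o[2])/d[2]
def tri(obs):
    A=[];b=[]
    for C,uv in obs:
        K,R,t=C;o=-R.T@t;d=R.T@np.linalg.inv(K)@np.array([uv[0],uv[1],1.]);d/=np.linalg.norm(d)
        P=np.eye(3)-np.outer(d,d);A.append(P);b.append(P@o)
    A=np.vstack(A);b=np.hstack(b);x=np.linalg.lstsq(A,b,rcond=None)[0];return x,np.linalg.norm(A@x-b)
def grab(n,fn=None):
    st=env.state(); im=env.grab_frame(n)[:,:,::-1].copy()
    if fn: cv2.imwrite('pics/'+fn,im)
    return im,cam(n,st),st
def crop(im,x0,y0,x1,y1,s,fn): cv2.imwrite('pics/'+fn,cv2.resize(im[y0:y1,x0:x1],None,fx=s,fy=s,interpolation=cv2.INTER_CUBIC))
E
python3 - <<'E'
from h import *
T=cv2.imread('pics/top0.png');S=cv2.imread('pics/side0.png')
a=cv2.resize(T[90:240,270:400],None,fx=4,fy=4,interpolation=2)
cv2.imwrite('pics/a.png',a)
crop(T,440,170,540,280,5,'b.png')
crop(S,270,290,390,400,5,'c.png'); crop(S,280,160,420,280,5,'d.png')
E
```

```text
(no output)
```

View pics/a.png

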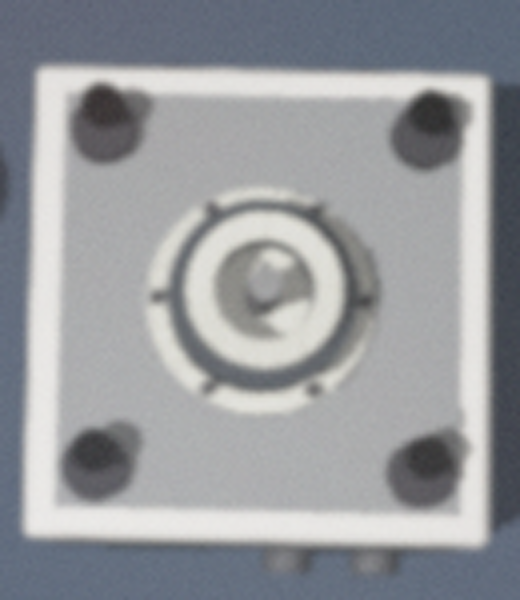

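View pics/b.png

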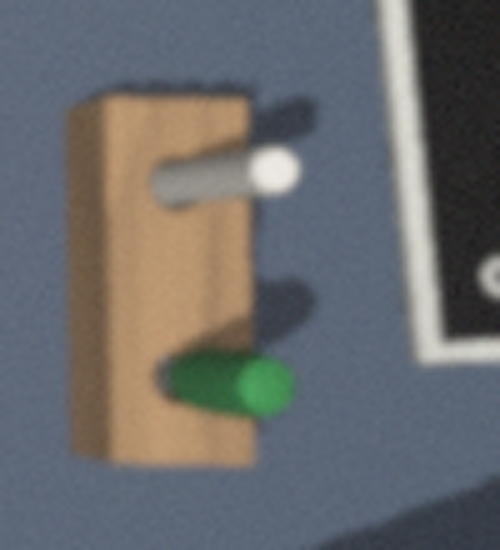

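View pics/c.png

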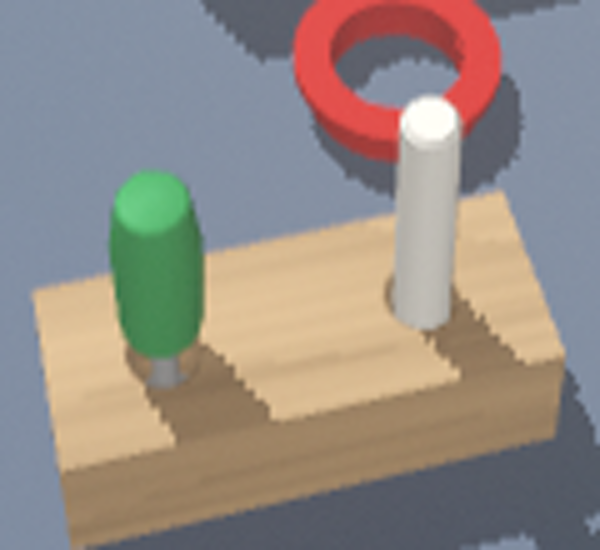

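View pics/d.png

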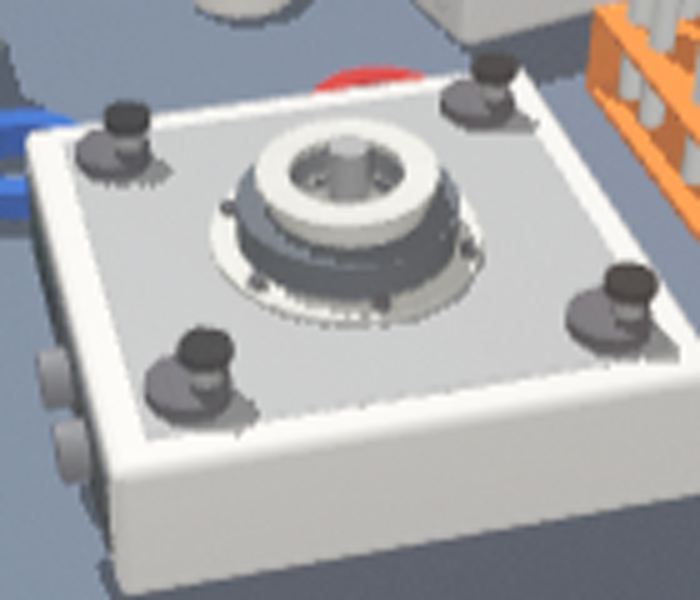

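```bash
python3 - <<'E'
from h import *
np.set_printoptions(precision=1,suppress=True)
t=cam('top');s=cam('side')
def p(n,a,b,z): 
    print(n,tri([(t,a),(s,b)]),atz(t,a,z),atz(s,b,z))
p('drift top',(494.6,204),(356.2,314.2),145)
p('driver top',(493.2,247.2),(300.6,329.5),135)
p('cup rim',(336.2,162.7),(349.4,196.8),131)
p('shaft',(270+268/4,90+283/4),(280+348/5,160+145/5),145)
# block top corners from top img
for u in [(104,98),(250,98),(255,464),(112,464)]: print('blkT',atz(t,(440+u[0]/5,170+u[1]/5),50))
for u in [(35,290),(502,195),(565,355),(62,468)]: print('blkS',atz(s,(270+u[0]/5,290+u[1]/5),50))
# case top corners (deck edge)
for u in [(38,68),(490,76),(488,546),(25,538)]: print('caseT',atz(t,(270+u[0]/4,90+u[1]/4),90))
E
```

```text
drift top (array([ 509.9, -367.3,  141.2]), np.float64(0.23278957313077298)) [ 509.5 -365.4  145. ] [ 509.1 -370.1  145. ]
driver top (array([ 420. , -366.3,  131.4]), np.float64(0.5648784245187765)) [ 419.8 -364.4  135. ] [ 420.1 -368.9  135. ]
cup rim (array([598.5, -37.2, 123.7]), np.float64(0.2340960093408978)) [597.  -36.7 131. ] [595.5 -46.8 131. ]
shaft (array([598.4, -37.6, 145.9]), np.float64(0.02540775927787045)) [598.6 -37.6 145. ] [598.8 -36.4 145. ]
blkT [ 549.6 -334.2   50. ]
blkT [ 550.  -402.7   50. ]
blkT [ 379.9 -399.6   50. ]
blkT [ 379.5 -333.5   50. ]
blkS [ 381.3 -334.5   50. ]
blkS [ 549.3 -338.    50. ]
blkS [ 549.1 -402.1   50. ]
blkS [ 380.5 -399.6   50. ]
caseT [732.2  90.4  90. ]
caseT [ 729.  -167.2   90. ]
caseT [ 461.9 -163.2   90. ]
caseT [464.8  93.9  90. ]
```

Both views agree on the block, centred near (465,-367) with x along world x, the drift at (510,-367) and the shaft at (598.5,-37.5). I'll move above the drift and check with the wrist camera.

>>> play_rows:
  increments:
    - [37.2,19.1,0,-1.4,0]
    - [37.2,19.1,0,-1.4,0]
    - [37.2,19.1,0,-1.4,0]
    - [37.2,19.1,0,-1.4,0]
    - [37.2,19.1,0,-1.4,0]
    - [37.2,19.1,0,-1.4,0]
    - [37.2,19.1,0,-1.4,0]
    - [37.2,19.1,0,-1.4,0]
    - [37.2,19.1,0,-1.4,0]
    - [37.0,19.1,0,-1.3,0]
    - [0,0,0,0,0]
    - [0,0,0,0,0]

```text
time_s: 1.65
ee_pos: [509.5, -367.1, 227.5]
ee_rot: [-180.0, 0.1, 0.0]
force: [0.2, -0.8, 0.1]
gripper_width: 91.4
```

```bash
python3 - <<'E'
from h import *
np.set_printoptions(precision=2,suppress=True)
im,C,st=grab('wrist','w1.png'); print(st)
for i in range(3):
    grab('top'); s=env.state(); print(s['ee_pos'],s['ee_rot'],s['force'])
print(proj(C,[[510,-367,145],[510,-367,50],[465,-367,50]]))
E
```

```text
{'time_s': 1.65, 'qpos': array([-36.81,  23.19,  82.23,  -0.04,  74.65,  53.17]), 'qvel': array([-1.1 , -0.52,  0.28,  0.05, -0.1 ,  0.08]), 'effort': array([  0.83, -45.91, -23.82,   0.13,  -0.06,   0.  ]), 'ee_pos': array([ 509.52, -367.15,  227.5 ]), 'ee_rot': array([-179.99,    0.08,    0.04]), 'force': array([ 0.18, -0.84,  0.1 ]), 'torque': array([-0.01,  0.04, -0.05]), 'gripper_width': 91.3813369417315}
[ 509.08 -367.62  227.87] [180.     0.04  -0.04] [ 0.46 -1.07 -0.39]
[ 509.07 -367.74  227.99] [180.     0.02  -0.06] [0.49 0.3  0.42]
[ 509.12 -367.75  228.1 ] [179.99   0.01  -0.06] [-0.06 -1.05 -0.31]
[[319.99 206.29]
 [319.89 177.96]
 [319.84 217.74]]
```

View pics/w1.png

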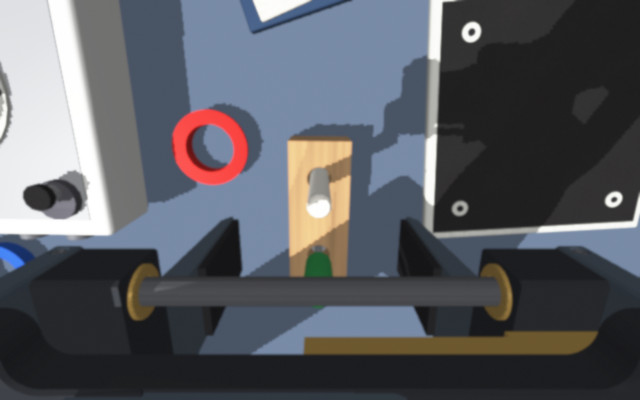

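The drift's top shows at (318,207), and the prediction was (320,206), so I descend and grip.

>>> play_rows:
  increments:
    - [0.5,0.5,-22,0,0]
    - [0,0,-22,0,0]
    - [0,0,-22,0,0]
    - [0,0,-22,0,0]
    - [0,0,-22,0,0]
    - [0,0,-22,0,0]
    - [0,0,-4,0,0]
    - [0,0,0,0,0.5]
    - [0,0,0,0,0.8]
    - [0,0,0,0,1]
    - [0,0,0,0,1]
    - [0,0,0,0,1]
    - [0,0,0,0,1]
    - [0,0,0,0,1]
  newtons: 45

```text
time_s: 3.6
ee_pos: [510.5, -366.6, 92.0]
ee_rot: [180.0, 0.0, 0.0]
force: [0.0, 0.1, 0.2]
gripper_width: 24.3
```

```bash
python3 - <<'E'
from h import *
np.set_printoptions(precision=2,suppress=True)
im,C,st=grab('side','s2.png'); print(st['ee_pos'],st['force'],st['gripper_width'])
crop(im,250,200,420,400,3,'s2c.png')
grab('wrist','w2.png')
E
```

```text
[ 510.55 -366.62   91.96] [0.04 0.06 0.19] 24.311415352619896
```

View pics/s2c.png

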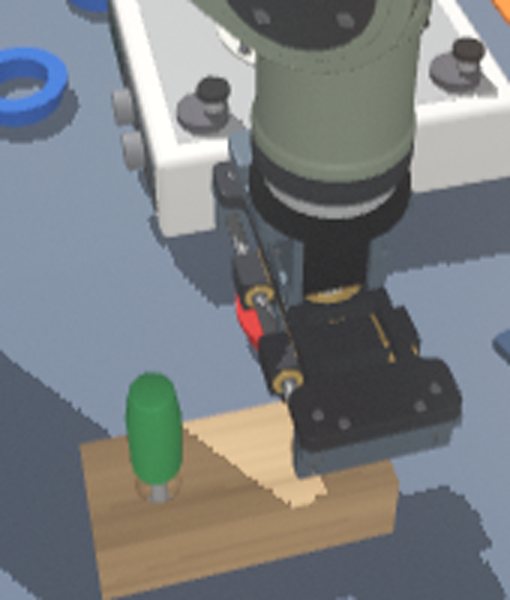

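View pics/w2.png

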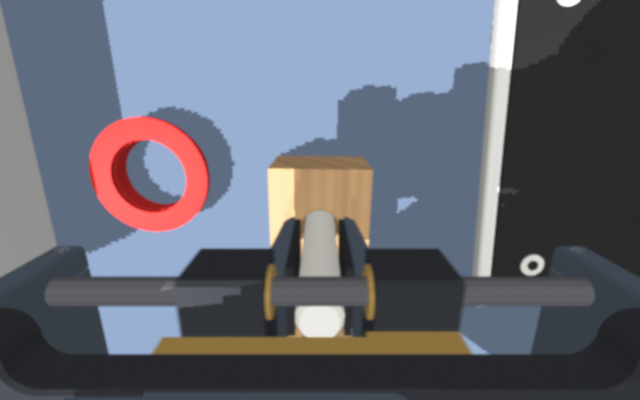

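The drift sits between the jaws, but the opening is still 24 mm, so I keep closing.

>>> play_rows:
  increments:
    - [0,0,0,0,1]
    - [0,0,0,0,1]
    - [0,0,0,0,1]
  newtons: 45

```text
time_s: 4.08
ee_pos: [510.5, -366.7, 91.9]
ee_rot: [180.0, 0.0, 0.0]
force: [0.9, -0.3, -1.4]
gripper_width: 19.4
```

Gripped at 19.4 mm. I lift and carry it toward the cup's -y side.

>>> play_rows:
  increments:
    - [0,0,10,0,1]
    - [0,0,20,0,1]
    - [0,0,30,0,1]
    - [0,0,30,0,1]
    - [0,0,30,0,1]
    - [0,0,30,0,1]
    - [11,20,0,0,1]
    - [11,35,0,0,1]
    - [11,40,0,0,1]
    - [11,40,0,0,1]
    - [11,40,0,0,1]
    - [11,40,0,0,1]
    - [11,40,0,0,1]
    - [11,40,0,0,1]
    - [0,0,0,0,1]
    - [0,0,0,0,1]
  newtons: 45

```text
time_s: 6.08
ee_pos: [597.9, -71.0, 240.9]
ee_rot: [180.0, 0.1, 0.1]
force: [-0.3, 0.0, -1.3]
gripper_width: 19.3
```

```bash
python3 - <<'E'
from h import *
np.set_printoptions(precision=2,suppress=True)
im,C,st=grab('side','s3.png'); print(st['ee_pos'],st['force'],st['gripper_width'])
crop(im,270,80,430,280,3,'s3c.png')
w,C,st=grab('wrist','w3.png')
p=st['ee_pos']; print(proj(cam('side'),[p-[0,0,81.9]]),proj(C,[p-[0,0,81.9],[598.5,-37.5,145]]))
E
```

```text
[597.95 -70.96 240.94] [-0.31  0.03 -1.32] 19.31630455108609
[[354.06 192.51]] [[320.14 207.1 ]
 [278.56 200.92]]
```

View pics/s3c.png

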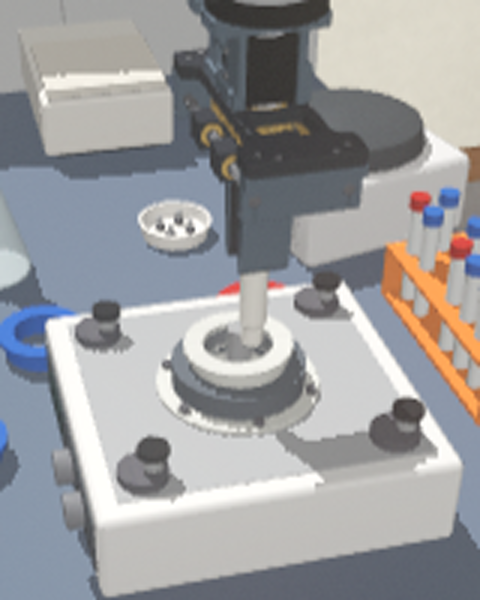

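View pics/w3.png

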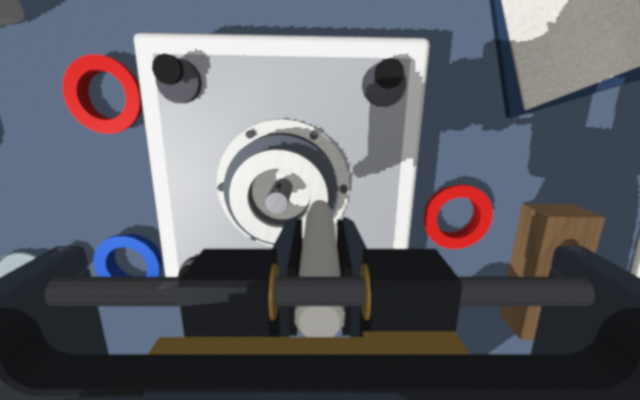

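The shaft top shows at (277,202), against a prediction of (279,201), and the drift is upright above the flange's -y side. I descend and feel for contact.

>>> play_rows:
  increments:
    - [0,0,-10,0,1]
    - [0,0,-6,0,1]
    - [0,0,-3,0,1]
    - [0,0,0,0,1]

```text
time_s: 6.68
ee_pos: [598.4, -71.8, 222.6]
ee_rot: [-180.0, 0.0, -0.0]
force: [-0.1, -0.7, -0.5]
gripper_width: 19.8
```

>>> play_rows:
  increments:
    - [0,0,-1,0,1]
    - [0,0,-1,0,1]
    - [0,0,0,0,1]

```text
time_s: 7.05
ee_pos: [598.5, -71.6, 221.0]
ee_rot: [180.0, -0.0, 0.0]
force: [-0.6, -0.6, -1.0]
gripper_width: 19.7
```

>>> play_rows:
  increments:
    - [0,0,-1,0,1]
    - [0,0,-1,0,1]
    - [0,0,0,0,1]

```text
time_s: 7.42
ee_pos: [598.5, -71.6, 218.8]
ee_rot: [180.0, 0.0, 0.0]
force: [-0.2, 0.1, -0.5]
gripper_width: 19.4
```

>>> play_rows:
  increments:
    - [0,0,-1,0,1]
    - [0,0,0,0,1]

```text
time_s: 7.68
ee_pos: [598.5, -71.6, 217.9]
ee_rot: [180.0, 0.0, 0.0]
force: [-0.8, -0.1, -0.7]
gripper_width: 19.2
```

>>> play_rows:
  increments:
    - [0,0,-1,0,1]
    - [0,0,0,0,1]

```text
time_s: 7.92
ee_pos: [598.5, -71.7, 216.9]
ee_rot: [180.0, 0.0, 0.0]
force: [-0.8, 0.2, -0.8]
gripper_width: 19.4
```

>>> play_rows:
  increments:
    - [0,0,-1,0,1]
    - [0,0,0,0,1]

```text
time_s: 8.18
ee_pos: [598.6, -71.7, 216.1]
ee_rot: [180.0, -0.0, 0.0]
force: [0.3, 0.2, 0.3]
gripper_width: 19.1
```

>>> play_rows:
  increments:
    - [0,0,-1,0,1]
    - [0,0,0,0,1]

```text
time_s: 8.43
ee_pos: [598.7, -71.7, 215.9]
ee_rot: [180.0, -0.1, 0.0]
force: [-1.0, 0.0, 4.4]
gripper_width: 19.2
```

Contact on the -y side at TCP z≈216, which puts the tip at about 134. Now I probe the +x side, going around the shaft.

>>> play_rows:
  increments:
    - [0,0,5,0,1]
    - [12,5,0,0,1]
    - [11,11,0,0,1]
    - [11,18,0,0,1]
    - [0,0,-3,0,1]
    - [0,0,0,0,1]

```text
time_s: 9.18
ee_pos: [632.5, -37.2, 216.7]
ee_rot: [180.0, 0.0, 0.1]
force: [0.1, 0.2, 0.1]
gripper_width: 19.4
```

>>> play_rows:
  increments:
    - [0,0,-1,0,1]
    - [0,0,0,0,1]

```text
time_s: 9.43
ee_pos: [632.4, -37.6, 216.6]
ee_rot: [-180.0, -0.0, -0.0]
force: [-0.0, 1.8, 2.5]
gripper_width: 19.2
```

>>> play_rows:
  increments:
    - [0,0,-1,0,1]
    - [0,0,0,0,1]

```text
time_s: 9.68
ee_pos: [632.5, -37.6, 216.3]
ee_rot: [-180.0, -0.1, -0.0]
force: [-1.7, 0.7, 6.3]
gripper_width: 19.5
```

>>> play_rows:
  increments:
    - [0,0,6,0,1]
    - [-5,12,0,0,1]
    - [-11,11,0,0,1]
    - [-18,11,0,0,1]
    - [0,0,-4,0,1]
    - [0,0,0,0,1]

```text
time_s: 10.42
ee_pos: [598.4, -3.5, 216.5]
ee_rot: [180.0, 0.0, 0.0]
force: [0.4, -0.4, -1.2]
gripper_width: 19.7
```

>>> play_rows:
  increments:
    - [0,0,-1,0,1]
    - [0,0,0,0,1]

```text
time_s: 10.68
ee_pos: [598.9, -3.9, 215.8]
ee_rot: [180.0, 0.0, -0.0]
force: [0.0, 0.2, -1.2]
gripper_width: 19.2
```

>>> play_rows:
  increments:
    - [0,0,-1,0,1]
    - [0,0,0,0,1]

```text
time_s: 10.92
ee_pos: [598.8, -3.9, 215.5]
ee_rot: [180.0, -0.1, 0.0]
force: [-0.3, -1.1, 2.7]
gripper_width: 19.4
```

The heights are +x 216.6, ±y about 216 and 215.6, and -x (by symmetry) about 215.0, so +x is the high side. I push +x first.

>>> play_rows:
  increments:
    - [0,0,5,0,1]
    - [18,-11,0,0,1]
    - [11,-11,0,0,1]
    - [5,-12,0,0,1]
    - [0,0,-3,0,1]
    - [0,0,-1,0,1]
    - [0,0,-1,0,1]
    - [0,0,-1,0,1]
    - [0,0,-1,0,1]
    - [0,0,0,0,1]

```text
time_s: 12.18
ee_pos: [632.9, -37.9, 215.3]
ee_rot: [179.9, -0.2, 0.0]
force: [-0.9, -2.0, 8.3]
gripper_width: 19.7
```

>>> play_rows:
  increments:
    - [0,0,-0.7,0,1]
    - [0,0,0,0,1]

```text
time_s: 12.42
ee_pos: [633.0, -37.9, 214.9]
ee_rot: [179.9, -0.2, 0.0]
force: [-1.1, -2.6, 8.8]
gripper_width: 19.3
```

>>> play_rows:
  increments:
    - [0,0,-0.7,0,1]
    - [0,0,-0.7,0,1]
    - [0,0,0,0,1]

```text
time_s: 12.8
ee_pos: [633.3, -37.9, 213.9]
ee_rot: [179.9, -0.3, 0.0]
force: [-1.3, -1.1, 9.9]
gripper_width: 19.4
```

>>> play_rows:
  increments:
    - [0,0,25,0,1]
    - [-17,0,0,0,1]
    - [-34,0,0,0,1]
    - [-17,0,0,0,1]
    - [0,0,-18,0,1]
    - [0,0,-2,0,1]
    - [0,0,-1,0,1]
    - [0,0,-1,0,1]
    - [0,0,0,0,1]

```text
time_s: 13.92
ee_pos: [564.5, -37.3, 215.0]
ee_rot: [-180.0, -0.0, 0.0]
force: [-3.1, 1.5, 5.1]
gripper_width: 19.4
```

>>> play_rows:
  increments:
    - [0,0,-1,0,1]
    - [0,0,0,0,1]

```text
time_s: 14.18
ee_pos: [564.5, -37.4, 214.6]
ee_rot: [-180.0, -0.0, 0.0]
force: [-4.0, 1.5, 8.8]
gripper_width: 19.2
```

```bash
python3 - <<'E'
from h import *
im,C,st=grab('side','s4.png'); print(st['ee_pos'],st['force'])
crop(im,290,110,410,250,5,'s4c.png')
E
```

```text
[564.50165265 -37.40518525 214.57669527] [-4.0496276   1.46827015  8.75155179]
```

View pics/s4c.png

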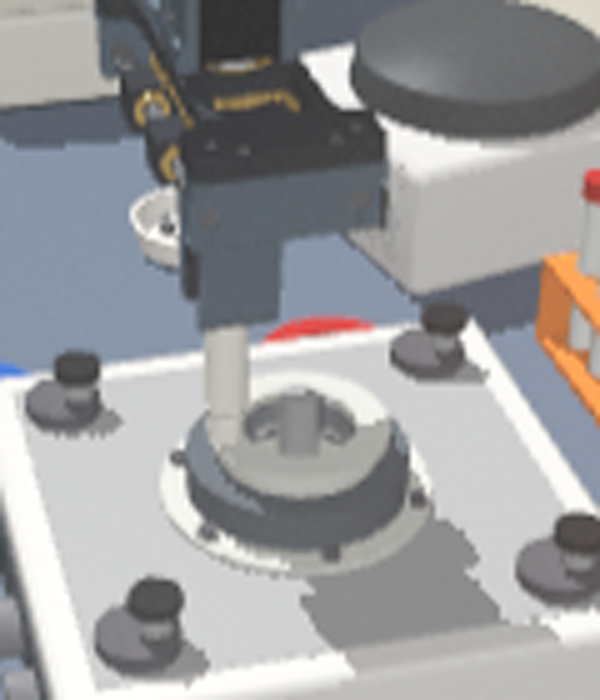

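The tip sits on the flat of the flange's -x side. I keep pushing there.

>>> play_rows:
  increments:
    - [0,0,-0.8,0,1]
    - [0,0,-0.8,0,1]
    - [0,0,-0.8,0,1]
    - [0,0,0,0,1]

```text
time_s: 14.72
ee_pos: [564.3, -37.5, 212.7]
ee_rot: [180.0, -0.0, 0.0]
force: [-4.1, -0.0, 12.2]
gripper_width: 19.5
```

>>> play_rows:
  increments:
    - [0,0,-0.7,0,1]
    - [0,0,0,0,1]

```text
time_s: 14.98
ee_pos: [564.1, -37.5, 212.1]
ee_rot: [-180.0, -0.0, 0.0]
force: [-4.8, 0.2, 11.6]
gripper_width: 19.3
```

>>> play_rows:
  increments:
    - [0,0,25,0,1]
    - [17,0,0,0,1]
    - [34,0,0,0,1]
    - [17,0,0,0,1]
    - [0,0,-17,0,1]
    - [0,0,-3,0,1]
    - [0,0,-1.2,0,1]
    - [0,0,-1.2,0,1]
    - [0,0,-1.2,0,1]
    - [0,0,-1.2,0,1]
    - [0,0,0,0,1]

```text
time_s: 16.35
ee_pos: [632.3, -37.7, 212.4]
ee_rot: [180.0, -0.1, 0.0]
force: [-1.2, -0.3, 9.3]
gripper_width: 19.5
```

>>> play_rows:
  increments:
    - [0,0,-0.8,0,1]
    - [0,0,-0.8,0,1]
    - [0,0,0,0,1]

```text
time_s: 16.73
ee_pos: [632.5, -37.7, 211.4]
ee_rot: [180.0, -0.2, 0.0]
force: [-2.1, -0.1, 10.4]
gripper_width: 19.2
```

>>> play_rows:
  increments:
    - [0,0,-0.6,0,1]
    - [0,0,-0.6,0,1]
    - [0,0,0,0,1]

```text
time_s: 17.1
ee_pos: [632.7, -37.7, 210.5]
ee_rot: [180.0, -0.2, 0.0]
force: [-2.2, 0.4, 12.1]
gripper_width: 19.1
```

>>> play_rows:
  increments:
    - [0,0,25,0,1]
    - [-12,12,0,0,1]
    - [-22,22,0,0,1]
    - [0,0,-16,0,1]
    - [0,0,-2,0,1]
    - [0,0,-1,0,1]
    - [0,0,-1,0,1]
    - [0,0,0,0,1]

```text
time_s: 18.1
ee_pos: [598.8, -3.9, 212.1]
ee_rot: [180.0, -0.0, -0.0]
force: [0.3, -0.0, -0.8]
gripper_width: 19.3
```

>>> play_rows:
  increments:
    - [0,0,-1,0,1]
    - [0,0,-1,0,1]
    - [0,0,0,0,1]

```text
time_s: 18.48
ee_pos: [598.9, -3.8, 211.6]
ee_rot: [180.0, -0.1, 0.0]
force: [-1.6, -0.7, 5.5]
gripper_width: 19.2
```

>>> play_rows:
  increments:
    - [0,0,-0.8,0,1]
    - [0,0,-0.8,0,1]
    - [0,0,0,0,1]

```text
time_s: 18.85
ee_pos: [599.0, -3.6, 211.0]
ee_rot: [180.0, -0.2, 0.0]
force: [-2.8, 0.2, 10.3]
gripper_width: 19.4
```

>>> play_rows:
  increments:
    - [0,0,-0.8,0,1]
    - [0,0,-0.8,0,1]
    - [0,0,0,0,1]

```text
time_s: 19.23
ee_pos: [599.0, -3.4, 209.8]
ee_rot: [-180.0, -0.2, 0.0]
force: [-3.1, 2.3, 10.7]
gripper_width: 19.3
```

>>> play_rows:
  increments:
    - [0,0,25,0,1]
    - [0,-17,0,0,1]
    - [0,-34,0,0,1]
    - [0,-17,0,0,1]
    - [0,0,-17,0,1]
    - [0,0,-3,0,1]
    - [0,0,-1,0,1]
    - [0,0,0,0,1]

```text
time_s: 20.23
ee_pos: [598.7, -71.5, 211.3]
ee_rot: [180.0, -0.0, 0.0]
force: [-0.8, -0.9, 1.0]
gripper_width: 19.3
```

>>> play_rows:
  increments:
    - [0,0,-1,0,1]
    - [0,0,-1,0,1]
    - [0,0,-1,0,1]
    - [0,0,-1,0,1]
    - [0,0,0,0,1]

```text
time_s: 20.85
ee_pos: [598.9, -71.9, 209.4]
ee_rot: [179.9, -0.1, 0.0]
force: [-2.9, -1.6, 10.3]
gripper_width: 19.1
```

>>> play_rows:
  increments:
    - [0,0,-0.8,0,1]
    - [0,0,0,0,1]

```text
time_s: 21.1
ee_pos: [598.9, -72.0, 208.8]
ee_rot: [179.9, -0.2, 0.0]
force: [-3.1, -1.8, 11.6]
gripper_width: 19.4
```

>>> play_rows:
  increments:
    - [0,0,25,0,1]
    - [-17,17,0,0,1]
    - [-17,17,0,0,1]
    - [0,0,-18,0,1]
    - [0,0,-2,0,1]
    - [0,0,-1,0,1]
    - [0,0,-1,0,1]
    - [0,0,0,0,1]

```text
time_s: 22.1
ee_pos: [565.0, -37.7, 209.9]
ee_rot: [-180.0, -0.1, -0.0]
force: [-0.2, 1.6, 1.9]
gripper_width: 19.9
```

>>> play_rows:
  increments:
    - [0,0,-1,0,1]
    - [0,0,-1,0,1]
    - [0,0,0,0,1]

```text
time_s: 22.48
ee_pos: [564.9, -37.7, 209.1]
ee_rot: [180.0, -0.1, 0.0]
force: [-2.4, 0.8, 8.3]
gripper_width: 19.2
```

>>> play_rows:
  increments:
    - [0,0,-0.9,0,1]
    - [0,0,-0.9,0,1]
    - [0,0,-0.9,0,1]
    - [0,0,0,0,1]

```text
time_s: 22.98
ee_pos: [564.6, -37.7, 207.1]
ee_rot: [180.0, -0.1, 0.0]
force: [-4.0, 0.5, 12.2]
gripper_width: 19.5
```

>>> play_rows:
  increments:
    - [0,0,25,0,1]
    - [17,0,0,0,1]
    - [34,0,0,0,1]
    - [17,0,0,0,1]
    - [0,0,-17,0,1]
    - [0,0,-3,0,1]
    - [0,0,-1,0,1]
    - [0,0,0,0,1]

```text
time_s: 23.98
ee_pos: [631.7, -37.7, 208.5]
ee_rot: [180.0, 0.1, 0.0]
force: [1.0, -0.6, -0.5]
gripper_width: 19.0
```

>>> play_rows:
  increments:
    - [0,0,-1,0,1]
    - [0,0,-1,0,1]
    - [0,0,-1,0,1]
    - [0,0,-1,0,1]
    - [0,0,0,0,1]

```text
time_s: 24.6
ee_pos: [632.3, -37.7, 207.0]
ee_rot: [180.0, -0.1, 0.0]
force: [-1.3, 0.2, 10.3]
gripper_width: 19.4
```

>>> play_rows:
  increments:
    - [0,0,-0.8,0,1]
    - [0,0,-0.8,0,1]
    - [0,0,0,0,1]

```text
time_s: 24.98
ee_pos: [632.6, -37.7, 206.0]
ee_rot: [180.0, -0.2, 0.0]
force: [-1.3, 0.4, 13.1]
gripper_width: 19.4
```

>>> play_rows:
  increments:
    - [0,0,25,0,1]
    - [-12,12,0,0,1]
    - [-22,22,0,0,1]
    - [0,0,-17,0,1]
    - [0,0,-2,0,1]
    - [0,0,-1,0,1]
    - [0,0,-1,0,1]
    - [0,0,0,0,1]

```text
time_s: 25.98
ee_pos: [598.7, -3.8, 207.0]
ee_rot: [180.0, -0.0, -0.0]
force: [-0.0, 0.8, -0.1]
gripper_width: 19.1
```

>>> play_rows:
  increments:
    - [0,0,-1,0,1]
    - [0,0,-1,0,1]
    - [0,0,0,0,1]

```text
time_s: 26.35
ee_pos: [598.8, -3.7, 206.7]
ee_rot: [180.0, -0.1, 0.0]
force: [-1.3, -0.5, 7.1]
gripper_width: 19.4
```

```bash
python3 - <<'E'
from h import *
im,C,st=grab('side','s5.png'); print(st['ee_pos'],st['force'])
crop(im,290,110,410,250,5,'s5c.png')
E
```

```text
[598.80624275  -3.69348121 206.69731557] [-1.26542342 -0.46673456  7.05628662]
```

View pics/s5c.png

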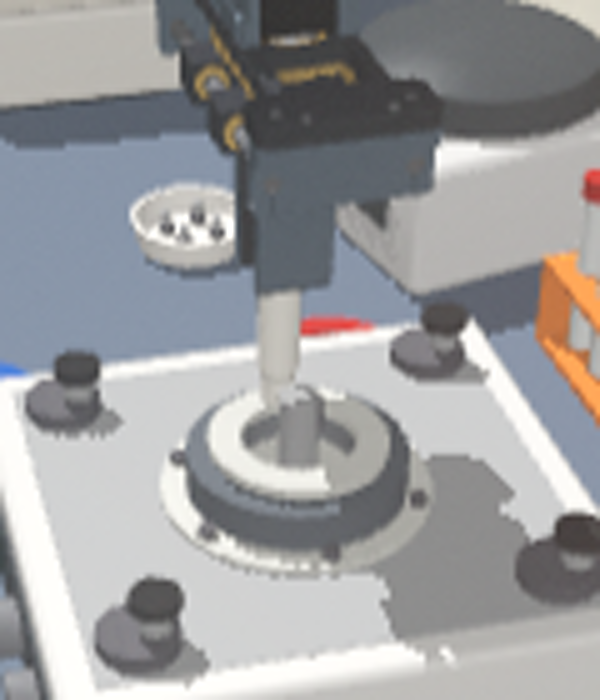

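The cup is nearly down with a small gap left and looks square. I keep alternating with smaller pushes.

>>> play_rows:
  increments:
    - [0,0,-0.8,0,1]
    - [0,0,-0.8,0,1]
    - [0,0,-0.8,0,1]
    - [0,0,0,0,1]

```text
time_s: 26.9
ee_pos: [599.0, -3.4, 205.4]
ee_rot: [-180.0, -0.2, -0.0]
force: [-3.4, 1.2, 11.5]
gripper_width: 18.7
```

>>> play_rows:
  increments:
    - [0,0,25,0,1]
    - [0,-17,0,0,1]
    - [0,-34,0,0,1]
    - [0,-17,0,0,1]
    - [0,0,-17,0,1]
    - [0,0,-3,0,1]
    - [0,0,-1,0,1]
    - [0,0,0,0,1]

```text
time_s: 27.9
ee_pos: [599.3, -67.0, 210.5]
ee_rot: [-179.3, -0.3, -0.0]
force: [-5.1, 13.8, 22.7]
gripper_width: 27.0
```

The forces and the 27 mm opening are wrong. The drift probably caught the shaft on the crossing, so I look before moving.

```bash
python3 - <<'E'
from h import *
im,C,st=grab('side','s6.png'); print(st['ee_pos'],st['force'],st['gripper_width'])
crop(im,290,110,410,250,5,'s6c.png')
im,C,st=grab('wrist','w6.png'); print(st['ee_pos'],st['force'],st['gripper_width'])
E
```

```text
[599.33783136 -66.95693449 210.48335294] [-5.11455218 13.81320987 22.69295592] 27.01546941597228
[599.63809234 -68.6659445  209.99481585] [-0.22921937  2.50715121  5.11645757] 21.06018672768665
```

View pics/s6c.png

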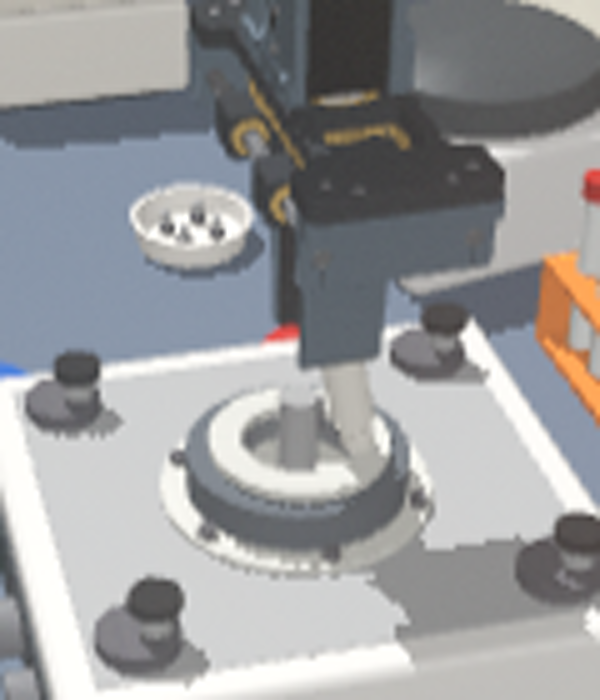

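View pics/w6.png

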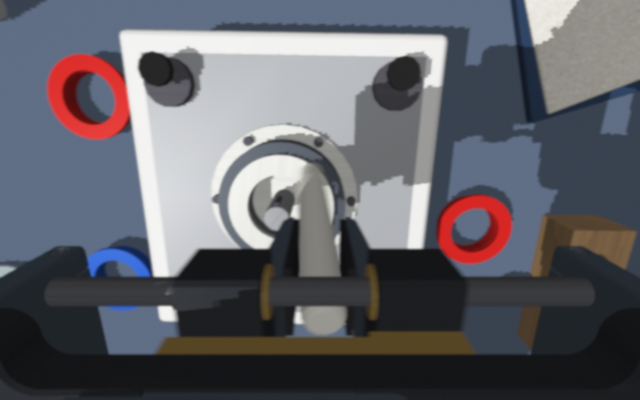

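The drift is tilted in the jaws, with its tip off toward +x. I lift clear and measure the tilt.

>>> play_rows:
  increments:
    - [0,0,10,0,1]
    - [0,0,15,0,1]
    - [0,0,15,0,1]
    - [0,0,0,0,1]
  newtons: 45

```text
time_s: 28.5
ee_pos: [599.3, -72.1, 248.0]
ee_rot: [180.0, -0.2, -0.0]
force: [0.5, 0.0, -1.3]
gripper_width: 19.1
```

```bash
python3 - <<'E'
from h import *
im,C,st=grab('side','s7.png'); print(st['ee_pos'],st['force'],st['gripper_width'])
crop(im,290,90,410,230,5,'s7c.png')
im,C,st=grab('wrist','w7.png'); print(st['ee_pos'],st['force'],st['gripper_width'])
crop(im,220,100,420,350,3,'w7c.png')
p=st['ee_pos'];print(proj(cam('side'),[p-[0,0,81.9],p-[0,0,15]]),proj(C,[p-[0,0,81.9],p+[0,0,53]]))
E
```

```text
[599.27567066 -72.10345242 248.01192135] [ 0.51300719  0.03548024 -1.25421724] 19.12313644650914
[598.77707988 -71.94725026 247.00071782] [ 0.01855711  0.1014966  -1.07447172] 19.22211498978672
[[354.54013023 190.37543791]
 [355.5882768  163.93036044]] [[320.11210455 207.35770752]
 [320.90153516 321.14349524]]
```

View pics/s7c.png

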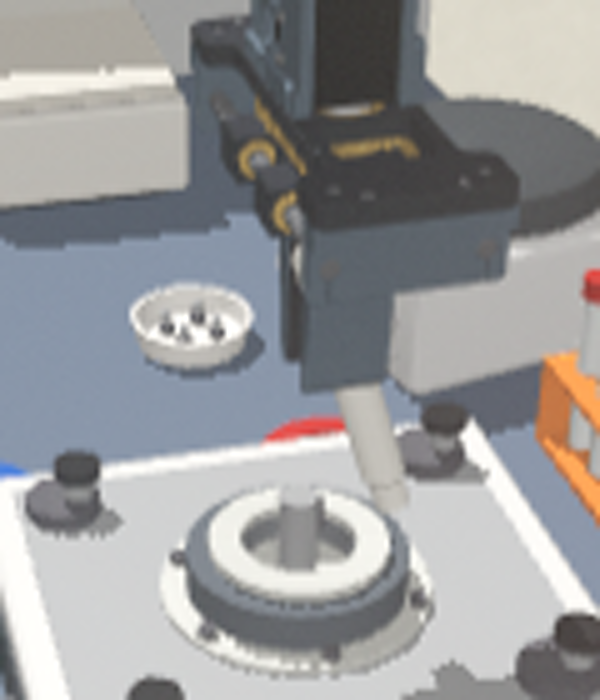

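View pics/w7c.png

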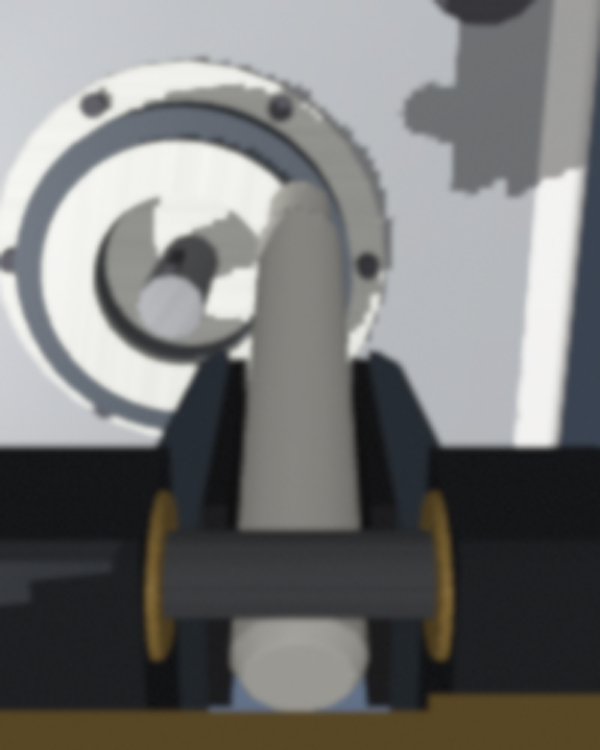

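The tilt is purely toward +x, in the pads' plane. I measure the tip and top to plan the correction.

```bash
python3 - <<'E'
from h import *
np.set_printoptions(precision=1,suppress=True)
st=env.state(); C=cam('wrist',st); p=st['ee_pos']; print(p)
x,e=tri([(cam('side'),(368.6,190)),(C,(319.5,164))]); print('tip',x,x-p,e)
top=[atz(C,(319.5,326),p[2]+h) for h in (35,40,45,50)]; print([t-p for t in top])
for L in (78,82,86,90):
  for a in (15,20,25,30):
    q=p+[L*np.sin(np.radians(a)),0,-L*np.cos(np.radians(a))]; print(L,a,proj(C,[q])[0],proj(cam('side'),[q])[0])
E
```

```text
[598.4 -71.8 246.3]
tip [631.6 -71.3 159.8] [ 33.2   0.5 -86.5] 0.054188701997167896
[array([-16.4,   0.5,  35. ]), array([-12.4,   0.5,  40. ]), array([-8.5,  0.5, 45. ]), array([-4.5,  0.5, 50. ])]
78 15 [320.2 184.2] [363.3 186.8]
78 20 [320.2 176.3] [366.2 185.6]
78 25 [320.2 168.5] [369.  184.2]
78 30 [320.2 161. ] [371.7 182.6]
82 15 [320.2 181.6] [363.7 188.2]
82 20 [320.2 173.3] [366.7 186.9]
82 25 [320.2 165.2] [369.6 185.4]
82 30 [320.2 157.3] [372.5 183.8]
86 15 [320.2 179. ] [364.  189.6]
86 20 [320.2 170.4] [367.2 188.2]
86 25 [320.2 162. ] [370.3 186.7]
86 30 [320.2 153.7] [373.3 185. ]
90 15 [320.2 176.6] [364.4 190.9]
90 20 [320.2 167.6] [367.7 189.6]
90 25 [320.2 158.9] [370.9 188. ]
90 30 [320.2 150.2] [374.  186.1]
```

The drift leans 21° (tip 33 mm toward +x) and has slipped about 10 mm down. I'll bring the tip against the fixed shaft from its -x side, then move +x with a soft grip so the rod swings upright.

>>> play_rows:
  increments:
    - [-10,4,4,0,1]
    - [-24,14,0,0,1]
    - [-22,16,0,0,1]
    - [0,0,-10,0,1]
    - [0,0,-14,0,1]
    - [0,0,-5,0,1]
    - [0,0,0,0,1]
  newtons: 30

```text
time_s: 29.48
ee_pos: [542.6, -38.0, 220.5]
ee_rot: [180.0, 0.1, -0.0]
force: [0.7, -1.0, -0.8]
gripper_width: 19.5
```

```bash
python3 - <<'E'
from h import *
im,C,st=grab('side','s8.png'); print(st['ee_pos'],st['force'],st['gripper_width'])
crop(im,290,90,410,230,4,'s8c.png')
E
```

```text
[542.61932739 -37.95642599 220.46878127] [ 0.7332108  -1.03852729 -0.75215794] 19.50266055857624
```

View pics/s8c.png

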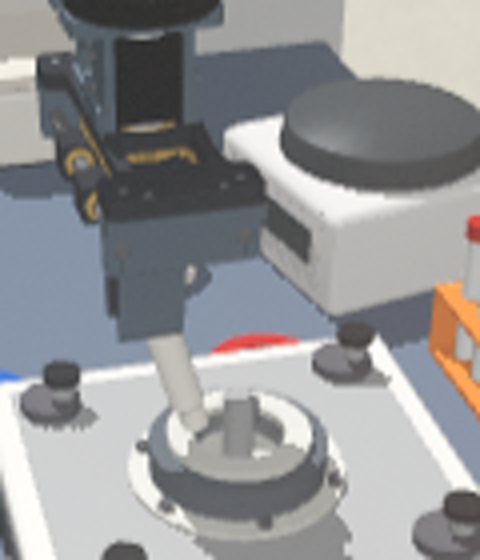

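>>> play_rows:
  increments:
    - [0,0,0,0,1]
    - [5,0,0,0,1]
    - [5,0,0.5,0,1]
    - [5,0,1,0,1]
    - [5,0,1,0,1]
    - [5,0,0.5,0,1]
    - [0,0,0,0,1]
  newtons: 12

```text
time_s: 30.4
ee_pos: [568.2, -37.7, 224.4]
ee_rot: [180.0, -0.0, 0.0]
force: [-1.1, -0.8, -1.1]
gripper_width: 19.7
```

>>> play_rows:
  increments:
    - [4,0,0,0,1]
    - [4,0,0,0,1]
    - [3,0,0,0,1]
    - [0,0,0,0,1]
  newtons: 12

```text
time_s: 30.9
ee_pos: [579.0, -37.7, 224.4]
ee_rot: [180.0, -0.0, 0.0]
force: [-1.6, 0.3, -0.7]
gripper_width: 19.3
```

```bash
python3 - <<'E'
from h import *
im,C,st=grab('side','s9.png'); print(st['ee_pos'],st['force'],st['gripper_width'])
crop(im,290,90,410,230,4,'s9c.png')
E
```

```text
[579.00254362 -37.66030561 224.43018953] [-1.62256061  0.34484428 -0.74177124] 19.289080198258727
```

View pics/s9c.png

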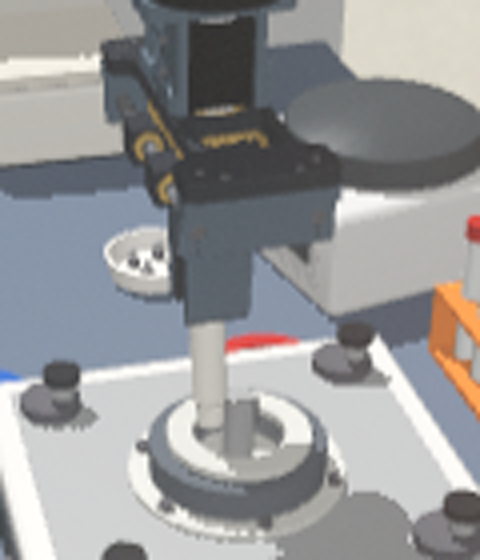

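It's nearly upright. I move a little further, firm the grip, lift and check.

>>> play_rows:
  increments:
    - [3,0,0,0,1]
    - [0,0,0,0,1]
    - [-4,0,0,0,1]
    - [0,0,0,0,1]
    - [0,0,15,0,1]
    - [0,0,13,0,1]
    - [0,0,0,0,1]
  newtons: 12

```text
time_s: 31.82
ee_pos: [578.6, -37.7, 254.6]
ee_rot: [180.0, -0.2, 0.0]
force: [0.6, 0.2, -0.6]
gripper_width: 19.6
```

```bash
python3 - <<'E'
from h import *
np.set_printoptions(precision=1,suppress=True)
im,Cs,st=grab('side','s10.png')
crop(im,300,90,400,230,5,'s10c.png')
im,C,st=grab('wrist','w10.png'); p=st['ee_pos'];print(p,st['force'],st['gripper_width'])
crop(im,220,100,420,350,3,'w10c.png')
for L in (82,92):
    q=p-[0,0,L];print(L,(proj(Cs,[q])-[300,90])*5,(proj(C,[q])-[220,100])*3)
print((proj(Cs,[p-[0,0,15]])-[300,90])*5,(proj(C,[p+[0,0,45]])-[220,100])*3)
E
```

```text
[578.  -37.7 253.5] [ 0.4  0.2 -0.4] 19.71048831360201
82 [[205.6 454.4]] [[300.4 322.3]]
92 [[205.3 473. ]] [[300.3 310.5]]
[[207.6 322.8]] [[302.4 623.7]]
```

View pics/s10c.png

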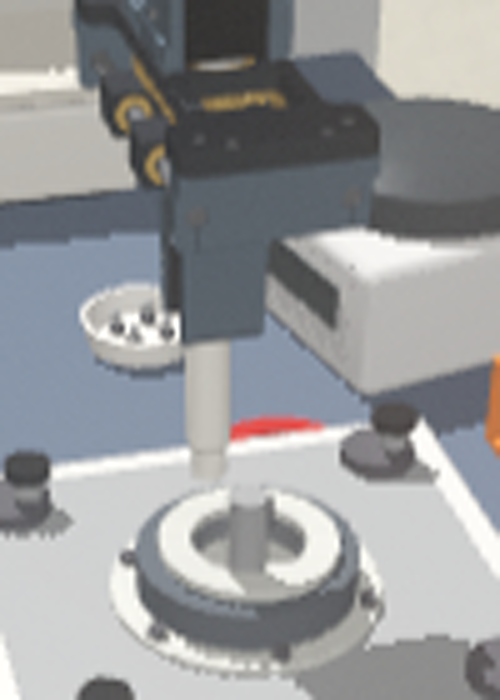

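View pics/w10c.png

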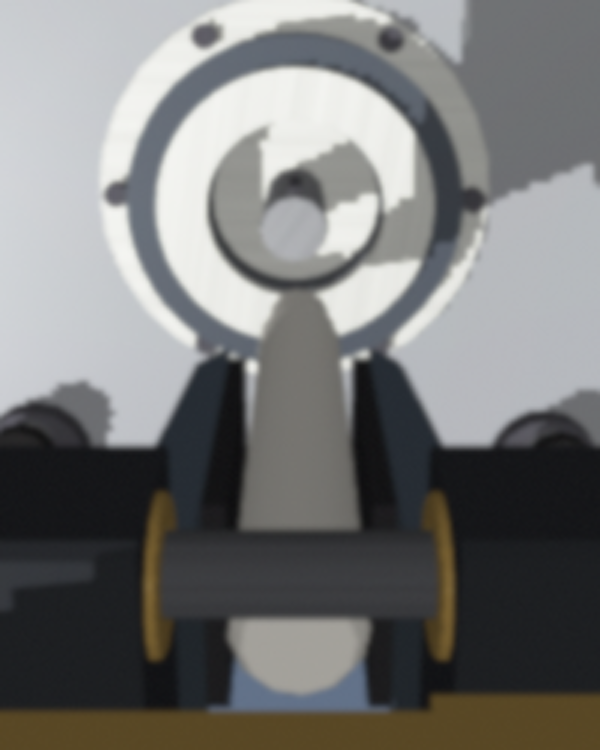

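The drift is upright again, with its tip about 91 mm below the TCP. I firm the grip and go back to the -y side, always crossing well above the shaft from now on.

>>> play_rows:
  increments:
    - [0,0,0,0,1]
    - [0,-17,0,0,1]
    - [10,-17,0,0,1]
    - [10,0,0,0,1]
    - [0,0,-15,0,1]
    - [0,0,-14,0,1]
    - [0,0,-4,0,1]
    - [0,0,-2,0,1]
    - [0,0,0,0,1]
  newtons: 50

```text
time_s: 33.05
ee_pos: [597.6, -71.5, 217.7]
ee_rot: [180.0, -0.0, 0.0]
force: [0.3, 0.9, -0.6]
gripper_width: 18.9
```

>>> play_rows:
  increments:
    - [0,0,-1,0,1]
    - [0,0,-1,0,1]
    - [0,0,0,0,1]

```text
time_s: 33.42
ee_pos: [597.5, -71.7, 215.5]
ee_rot: [180.0, -0.0, 0.0]
force: [0.5, 1.2, -1.3]
gripper_width: 19.2
```

>>> play_rows:
  increments:
    - [0,0,-1,0,1]
    - [0,0,0,0,1]

```text
time_s: 33.67
ee_pos: [597.5, -71.7, 214.4]
ee_rot: [180.0, 0.0, 0.0]
force: [-0.1, -0.5, -0.2]
gripper_width: 19.5
```

>>> play_rows:
  increments:
    - [0,0,-1,0,1]
    - [0,0,0,0,1]

```text
time_s: 33.92
ee_pos: [597.7, -71.7, 213.9]
ee_rot: [180.0, -0.0, 0.0]
force: [-1.1, -0.3, 1.6]
gripper_width: 19.3
```

>>> play_rows:
  increments:
    - [0,0,-1,0,1]
    - [0,0,0,0,1]

```text
time_s: 34.17
ee_pos: [597.7, -71.7, 213.7]
ee_rot: [180.0, -0.1, 0.0]
force: [-2.2, -0.3, 6.1]
gripper_width: 19.4
```

>>> play_rows:
  increments:
    - [0,0,6,0,1]
    - [13,5,0,0,1]
    - [11,11,0,0,1]
    - [11,18,0,0,1]
    - [0,0,-4,0,1]
    - [0,0,0,0,1]

```text
time_s: 34.92
ee_pos: [632.3, -37.2, 213.8]
ee_rot: [180.0, 0.1, 0.1]
force: [-0.3, -0.3, -1.1]
gripper_width: 19.1
```

>>> play_rows:
  increments:
    - [0,0,-1,0,1]
    - [0,0,0,0,1]

```text
time_s: 35.17
ee_pos: [632.2, -38.0, 213.6]
ee_rot: [180.0, 0.0, -0.0]
force: [0.5, -0.5, -1.5]
gripper_width: 19.3
```

>>> play_rows:
  increments:
    - [0,0,-1,0,1]
    - [0,0,0,0,1]

```text
time_s: 35.42
ee_pos: [632.5, -38.0, 213.3]
ee_rot: [180.0, -0.0, -0.0]
force: [-1.6, 0.3, 4.5]
gripper_width: 19.1
```

>>> play_rows:
  increments:
    - [0,0,-0.8,0,1]
    - [0,0,-0.8,0,1]
    - [0,0,-0.8,0,1]
    - [0,0,0,0,1]

```text
time_s: 35.92
ee_pos: [632.6, -38.0, 213.1]
ee_rot: [180.0, -0.1, 0.0]
force: [-3.3, -0.8, 12.7]
gripper_width: 19.1
```

>>> play_rows:
  increments:
    - [0,0,-0.7,0,1]
    - [0,0,0,0,1]

```text
time_s: 36.17
ee_pos: [632.6, -38.0, 213.1]
ee_rot: [179.9, -0.2, 0.0]
force: [-4.2, -0.8, 16.0]
gripper_width: 19.2
```

+x has reached a hard stop at 213.1 and no longer sinks at 16 N. Next I seat the remaining sides, starting with -x on the far side, crossing high.

>>> play_rows:
  increments:
    - [0,0,20,0,1]
    - [0,0,18,0,1]
    - [-17,0,0,0,1]
    - [-34,0,0,0,1]
    - [-17,0,0,0,1]
    - [0,0,-18,0,1]
    - [0,0,-12,0,1]
    - [0,0,-2,0,1]
    - [0,0,-1,0,1]
    - [0,0,0,0,1]

```text
time_s: 37.42
ee_pos: [565.0, -37.7, 214.6]
ee_rot: [180.0, -0.0, 0.0]
force: [0.1, -1.0, -1.6]
gripper_width: 19.2
```

>>> play_rows:
  increments:
    - [0,0,-1,0,1]
    - [0,0,-1,0,1]
    - [0,0,-0.8,0,1]
    - [0,0,0,0,1]

```text
time_s: 37.92
ee_pos: [565.0, -37.6, 213.7]
ee_rot: [180.0, -0.1, 0.0]
force: [-1.9, 1.2, 9.5]
gripper_width: 19.3
```

>>> play_rows:
  increments:
    - [0,0,-0.8,0,1]
    - [0,0,-0.8,0,1]
    - [0,0,0,0,1]

```text
time_s: 38.3
ee_pos: [564.9, -37.6, 213.1]
ee_rot: [180.0, -0.2, 0.0]
force: [-2.4, 0.9, 13.5]
gripper_width: 19.2
```

>>> play_rows:
  increments:
    - [0,0,-0.6,0,1]
    - [0,0,0,0,1]

```text
time_s: 38.55
ee_pos: [565.0, -37.6, 213.0]
ee_rot: [180.0, -0.2, 0.0]
force: [-3.8, -0.1, 16.3]
gripper_width: 19.1
```

>>> play_rows:
  increments:
    - [0,0,20,0,1]
    - [0,0,5,0,1]
    - [5,-12,0,0,1]
    - [11,-11,0,0,1]
    - [18,-11,0,0,1]
    - [0,0,-18,0,1]
    - [0,0,-2,0,1]
    - [0,0,-1,0,1]
    - [0,0,-1,0,1]
    - [0,0,-1,0,1]
    - [0,0,0,0,1]

```text
time_s: 39.92
ee_pos: [598.8, -72.1, 213.1]
ee_rot: [179.9, -0.1, 0.0]
force: [-0.8, -2.0, 7.3]
gripper_width: 19.2
```

>>> play_rows:
  increments:
    - [0,0,-0.7,0,1]
    - [0,0,-0.7,0,1]
    - [0,0,0,0,1]

```text
time_s: 40.3
ee_pos: [598.8, -72.1, 213.1]
ee_rot: [179.9, -0.2, 0.0]
force: [-2.8, -0.6, 11.4]
gripper_width: 19.3
```

>>> play_rows:
  increments:
    - [0,0,-0.8,0,1]
    - [0,0,0,0,1]

```text
time_s: 40.55
ee_pos: [598.9, -72.1, 213.0]
ee_rot: [179.9, -0.2, 0.0]
force: [-2.8, -1.0, 15.0]
gripper_width: 19.1
```

>>> play_rows:
  increments:
    - [0,0,20,0,1]
    - [0,0,18,0,1]
    - [0,17,0,0,1]
    - [0,34,0,0,1]
    - [0,17,0,0,1]
    - [0,0,-18,0,1]
    - [0,0,-13,0,1]
    - [0,0,-2,0,1]
    - [0,0,-1,0,1]
    - [0,0,-1,0,1]
    - [0,0,-1,0,1]
    - [0,0,0,0,1]

```text
time_s: 42.05
ee_pos: [598.5, -3.8, 213.1]
ee_rot: [-180.0, -0.1, -0.0]
force: [-2.5, 1.0, 7.3]
gripper_width: 19.3
```

>>> play_rows:
  increments:
    - [0,0,-0.7,0,1]
    - [0,0,-0.7,0,1]
    - [0,0,0,0,1]

```text
time_s: 42.42
ee_pos: [598.6, -3.7, 213.0]
ee_rot: [-180.0, -0.1, -0.0]
force: [-3.5, 0.3, 13.2]
gripper_width: 19.1
```

All four sides are level at 213.0–213.1. Now the 20 N proof push, with about -0.9 N of bias in the reading from the drift's weight.

>>> play_rows:
  increments:
    - [0,0,-0.6,0,1]
    - [0,0,-0.5,0,1]
    - [0,0,0,0,1]
    - [0,0,0,0,1]

```text
time_s: 42.92
ee_pos: [598.6, -3.7, 213.0]
ee_rot: [180.0, -0.2, -0.0]
force: [-5.2, 0.6, 18.0]
gripper_width: 19.4
```

>>> play_rows:
  increments:
    - [0,0,0,0,1]
    - [0,0,0,0,1]

```text
time_s: 43.18
ee_pos: [598.6, -3.8, 213.0]
ee_rot: [180.0, -0.2, -0.0]
force: [-5.2, -0.2, 17.7]
gripper_width: 19.1
```

>>> play_rows:
  increments:
    - [0,0,-0.2,0,1]
    - [0,0,0,0,1]
    - [0,0,0,0,1]
    - [0,0,0,0,1]
    - [0,0,0,0,1]
    - [0,0,0,0,1]

```text
time_s: 43.92
ee_pos: [598.6, -3.8, 213.0]
ee_rot: [180.0, -0.2, -0.0]
force: [-5.2, 0.2, 18.7]
gripper_width: 19.5
```

>>> play_rows:
  increments:
    - [0,0,0,0,1]
    - [0,0,0,0,1]
    - [0,0,0,0,1]
    - [0,0,0,0,1]
    - [0,0,0,0,1]
    - [0,0,0,0,1]

```text
time_s: 44.68
ee_pos: [598.6, -3.7, 213.0]
ee_rot: [180.0, -0.2, -0.0]
force: [-5.7, 1.3, 18.6]
gripper_width: 19.3
```

```bash
python3 - <<'E'
from h import *
im,C,st=grab('side','s11.png'); print(st['ee_pos'],st['force'])
crop(im,290,110,410,250,5,'s11c.png')
E
```

```text
[598.62960621  -3.73422219 212.9748206 ] [-5.68330156  1.27694072 18.59198454]
```

View pics/s11c.png

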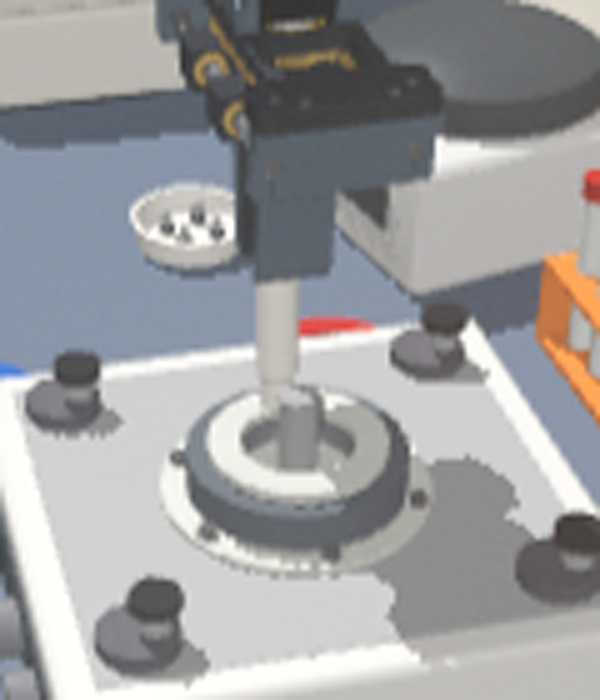

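The proof push held above 18 N for over 1.5 s with no movement at all, so the cup has bottomed. I lift high and carry the drift back over its hole.

>>> play_rows:
  increments:
    - [0,0,10,0,1]
    - [0,0,20,0,1]
    - [0,0,22,0,1]
    - [-5,-20,0,0,1]
    - [-9,-38,0,0,1]
    - [-10,-40,0,0,1]
    - [-10,-40,0,0,1]
    - [-10,-40,0,0,1]
    - [-10,-40,0,0,1]
    - [-10,-40,0,0,1]
    - [-10,-40,0,0,1]
    - [-9,-40,0,0,1]
    - [-5,-25,0,0,1]
    - [0,0,0,0,1]
    - [0,0,0,0,1]

```text
time_s: 46.6
ee_pos: [510.4, -366.0, 260.0]
ee_rot: [-179.9, 0.0, 0.0]
force: [0.2, 0.7, -1.3]
gripper_width: 19.1
```

```bash
python3 - <<'E'
from h import *
np.set_printoptions(precision=1,suppress=True)
im,Cs,st=grab('side','s12.png'); crop(im,280,160,420,280,5,'s12d.png')
im,C,st=grab('wrist','w12.png'); p=st['ee_pos'];print(p,st['force'],st['gripper_width'])
crop(im,220,100,420,350,3,'w12c.png')
print((proj(C,[p-[0,0,91],[510,-367,50],p+[0,0,44]])-[220,100])*3)
E
```

```text
[ 510.6 -365.7  260.2] [-0.8  0.4 -0.4] 18.89579172922524
[[300.7 310.9]
 [303.7 217.6]
 [302.  619.9]]
```

View pics/s12d.png

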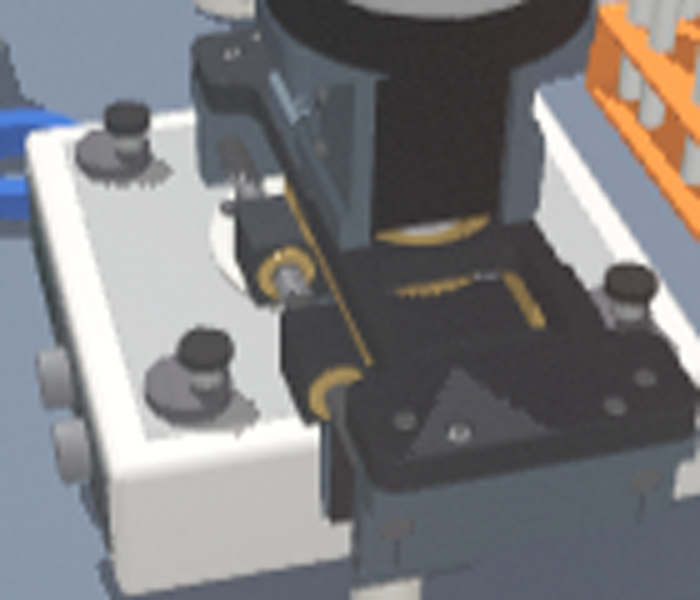

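View pics/w12c.png

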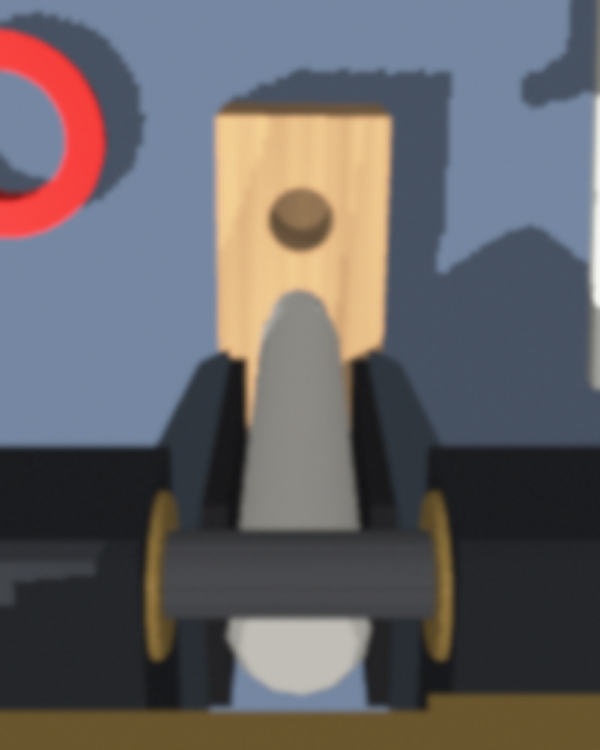

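The hole shows at (301,219) in the crop, 1 mm from the prediction. I shift slightly and descend.

>>> play_rows:
  increments:
    - [-0.7,-0.3,-30,0,1]
    - [0,0,-30,0,1]
    - [0,0,-25,0,1]
    - [0,0,-20,0,1]
    - [0,0,-10,0,1]
    - [0,0,-8,0,1]
    - [0,0,0,0,1]

```text
time_s: 47.58
ee_pos: [509.9, -366.7, 137.5]
ee_rot: [-180.0, 0.0, 0.0]
force: [0.6, 0.2, -0.8]
gripper_width: 19.4
```

>>> play_rows:
  increments:
    - [0,0,-5,0,1]
    - [0,0,-5,0,1]
    - [0,0,-5,0,1]
    - [0,0,0,0,1]

```text
time_s: 48.08
ee_pos: [509.6, -366.8, 121.9]
ee_rot: [-180.0, 0.1, 0.0]
force: [0.7, 0.4, -0.2]
gripper_width: 18.7
```

>>> play_rows:
  increments:
    - [0,0,-6,0,1]
    - [0,0,-6,0,1]
    - [0,0,-5,0,1]
    - [0,0,0,0,1]

```text
time_s: 48.58
ee_pos: [509.6, -366.7, 104.8]
ee_rot: [-180.0, 0.1, 0.0]
force: [-0.4, -0.0, -0.8]
gripper_width: 19.2
```

>>> play_rows:
  increments:
    - [0,0,-1,0,1]
    - [0,0,-1,0,1]
    - [0,0,0,0,1]

```text
time_s: 48.95
ee_pos: [509.9, -367.0, 103.6]
ee_rot: [180.0, -0.0, 0.0]
force: [0.1, 0.6, -1.1]
gripper_width: 18.8
```

>>> play_rows:
  increments:
    - [0,0,-1,0,1]
    - [0,0,-1,0,1]
    - [0,0,0,0,1]

```text
time_s: 49.32
ee_pos: [509.8, -366.9, 101.4]
ee_rot: [-180.0, 0.0, 0.0]
force: [-0.4, 0.8, -1.9]
gripper_width: 19.2
```

>>> play_rows:
  increments:
    - [0,0,-1,0,1]
    - [0,0,-0.5,0,1]
    - [0,0,0,0,1]

```text
time_s: 49.7
ee_pos: [509.9, -366.9, 100.1]
ee_rot: [180.0, -0.0, 0.0]
force: [-0.2, 0.2, 0.8]
gripper_width: 19.4
```

The drift has touched bottom. I release it and lift straight up.

>>> play_rows:
  increments:
    - [0,0,0,0,0.72]
    - [0,0,0,0,0.65]
    - [0,0,0,0,0.5]
    - [0,0,0,0,0.2]
    - [0,0,0,0,0]
    - [0,0,0,0,0]
    - [0,0,0,0,0]
    - [0,0,0,0,0]
    - [0,0,20,0,0]
    - [0,0,30,0,0]
    - [0,0,40,0,0]
    - [0,0,45,0,0]
    - [0,0,40,0,0]
    - [0,0,0,0,0]

```text
time_s: 51.45
ee_pos: [511.1, -367.9, 279.0]
ee_rot: [179.7, -0.4, 0.0]
force: [0.2, 0.5, -0.2]
gripper_width: 91.4
```

```bash
python3 - <<'E'
from h import *
im,C,st=grab('wrist','w13.png'); print(st['time_s'],st['ee_pos'],st['gripper_width'],st['force'])
im,C,st=grab('side','s13.png')
E
```

```text
51.45 [ 511.13789371 -367.90513509  279.02850783] 91.44841019817532 [ 0.19616649  0.51160811 -0.18978084]
```

View pics/w13.png

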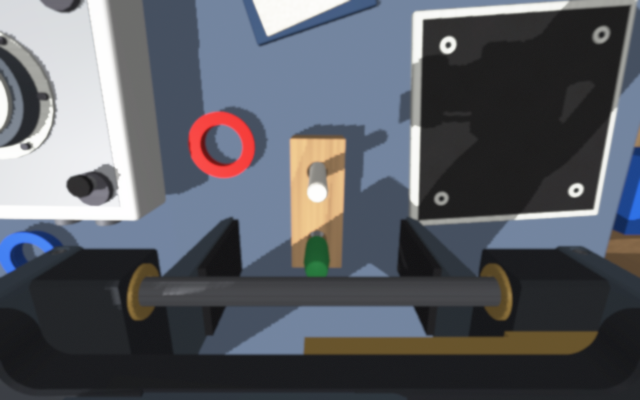

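View pics/s13.png

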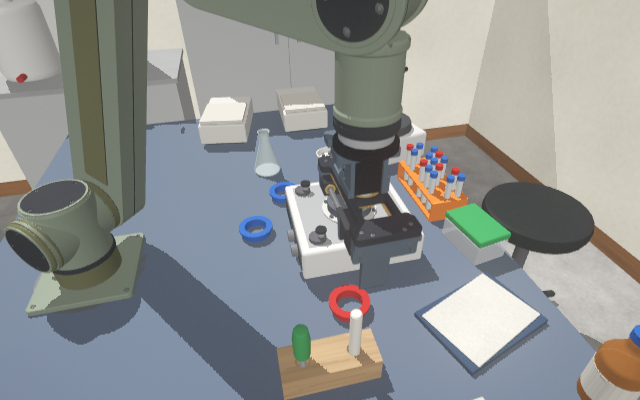

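The drift stands in its hole, and the driver and flask haven't moved. I move the arm aside for a last look at the cup.

>>> play_rows:
  increments:
    - [-25,-15,0,0,0]
    - [-35,-20,0,0,0]
    - [-40,-20,0,0,0]
    - [-40,-20,0,0,0]
    - [-40,-20,0,0,0]
    - [-40,-20,0,0,0]
    - [-20,-10,0,0,0]
    - [0,0,0,0,0]

```text
time_s: 52.55
ee_pos: [268.3, -491.8, 273.1]
ee_rot: [-179.8, 0.1, -0.1]
force: [-0.2, 0.9, 0.0]
gripper_width: 91.2
```

```bash
python3 - <<'E'
from h import *
im,Cs,st=grab('side','s14.png'); crop(im,310,170,390,230,10,'s14c.png')
t,Ct,_=grab('top','t14.png')
th=np.linspace(0,2*np.pi,200)
b=116
for lift in (0,2):
  o=cv2.resize(im[170:230,310:390],None,fx=10,fy=10,interpolation=2)
  for r,z in ((52,b),(42,b+lift),(42,b+5+lift),(27,b+5+lift),(9.5,b+30)):
    P=np.c_[598.5+r*np.cos(th),-37.5+r*np.sin(th),0*th+z]
    q=((proj(Cs,P)+.5-[310,170])*10).astype(int); cv2.polylines(o,[q],True,(0,0,255),1)
  cv2.imwrite(f'pics/o{lift}.png',o)
E
```

```text
(no output)
```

View pics/o0.png

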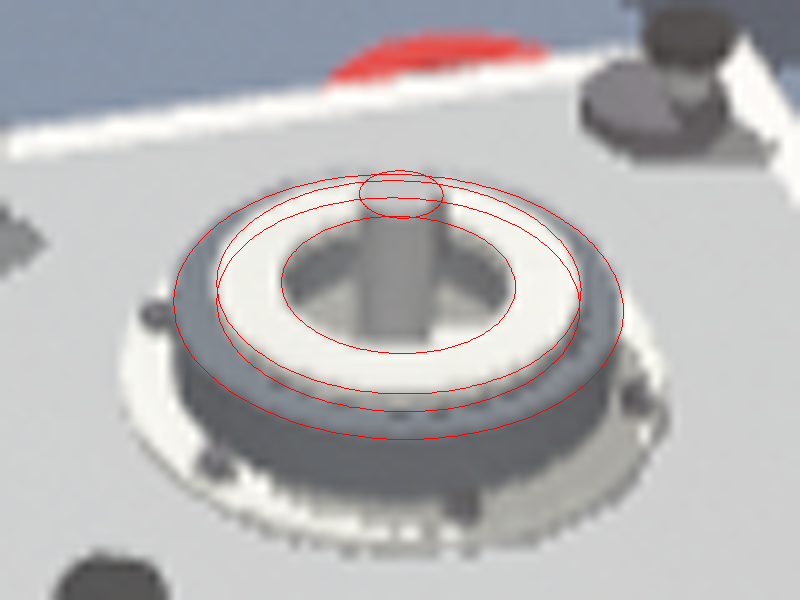

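View pics/o2.png

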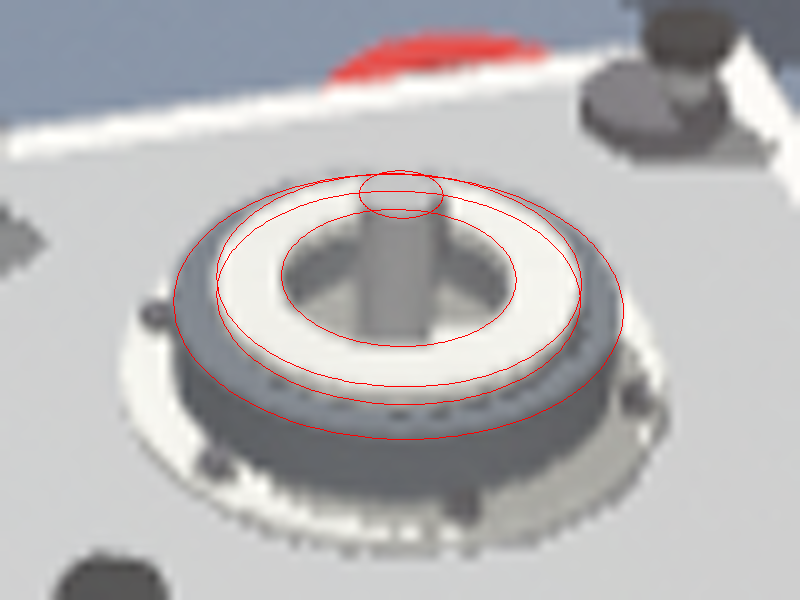

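View pics/t14.png

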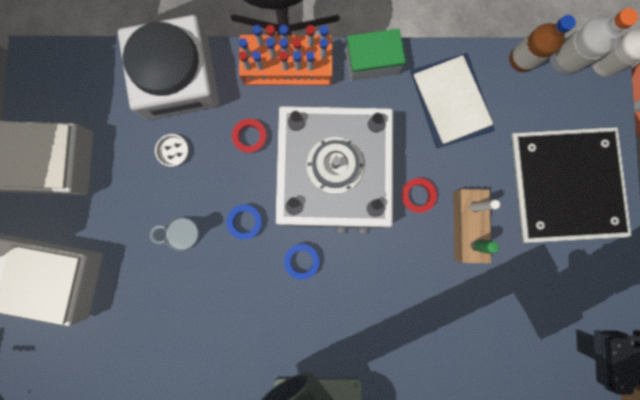

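The home-position outline matches the flange, and the outline drawn 2 mm higher does not. Everything else is where it was, so I hand in.

```bash
python3 -c "
from workcell import env
print(env.job_done(), env.state()['time_s'])"
```

```text
the job is handed in; nothing more can be done
the job is handed in; nothing more can be done
```

I drove the cup home with the drift and proved it with the 20 N push. The drift is back in its hole, and I handed the job in at about 53 s of the 72. No verdict came back.

- **Driving:** I pushed in small alternating steps on ±x and ±y. From the contact heights I estimate the lean stayed under about 2°. All four sides ended at the same height (TCP z 213.0–213.1) and would not sink further at roughly 13–16 N.
- **Proof push:** the sensor read 17.7–18.7 N vertically. Adding the drift's weight and about 5 N sideways, the contact force was about 20 N. It held for over 1.5 s with no movement.
- **Mishap at about 27 s:** I lifted too little on one crossing and the drift caught the drive shaft. It tilted about 21° and slipped about 10 mm in the jaws. The wrist force at the end of that move read about 27 N, but I did not see the peak. I swung the drift upright again against the fixed shaft and carried on. The cup looked level afterwards, and its contact heights matched that.
- **Last images:** the flange matches the outline for the home position and not one drawn 2 mm higher. The drift stands upright in its hole, released. The driver and flask look unmoved in both views. The gripper is clear of everything.

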